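Release a bent pipe from its push-fit fitting and lay it in the parts tray

ROBOT

A 7-joint arm with a two-finger parallel gripper is mounted at the origin on the work surface. World frame = base frame: x ahead of the robot, y to its left, z up, the work surface at z = 0. Lengths are in m, angles in rad, forces in N, time in s.
With the tool pointing down it reaches from about 0.4 to 0.85 m from the base axis. Payload 4.5 kg.
Tool frame: the origin (TCP) lies midway between the tips of the shut fingers; the grasp point (between the pads) lies 19 mm behind it (r.grip_point_offset is the distance from the TCP to the grasp point, in m); z points along the fingers, y is the line along which they close (so a half turn about z gives the same grasp; the last joint's range is limited). The gripper opens to 88 mm and grips with 3 to 60 N. Pads are 18 mm wide; open, the fingers measure 123 mm over their backs; the gripper's body (75 mm by 187 mm) begins 45 mm behind the grasp point.
Start: joints at [0.034, 0.689, -0.195, 1.565, 0.157, 0.902, -0.215], TCP at [0.625, 0, 0.239] pointing down, gripper open.
Joint ranges: [-3.01, 3.01], [-0.46, 2.08], [-1.47, 1.51], [0.13, 2.56], [-1, 4.14], [0.04, 2.09], [-2.66, 2.66]. Speed limits (rad/s): [2.57, 2.57, 3.14, 3.14, 3.14, 3.14, 3.14].

INTERFACE

Orientations are given as a unit quaternion [x, y, z, w].
In Python, from plant import r, optics gives the robot as it stands.
- The arm moves only by the shell command python3 -m pendant 'ROWS' [OPENING] [FORCE]. ROWS is JSON, a list of rows, each a list of 6 numbers: the shift along the tool's x, y, z as a fraction of full scale, then the turn, a rotation vector about the tool's x, y, z as a fraction of full scale. A call has 1 to 5 rows; each row shifts and turns the commanded pose from where the row before left it, along the tool's axes as they then stand; what a row does not reach is not made up. Full scale, the value 1, is 0.025 m for a shift and pi rad for a turn. A row lasts 1/12 s, in which the tool goes at most 41.7 mm and 7.16 degrees, less where a joint would pass 70% of its speed; a pose out of reach is approached as far as the arm can. A call with a number of a shift or a turn outside -1 to 1 is refused whole. A call with a gripper value outside its range is refused whole. OPENING is the opening, from -1 (shut) to 1 (fully open), set as the call begins (- or left out, the last holds). The fingers move at their own pace and stop on an object; FORCE is the grip in N (left out, the last holds). Time passes only in rows, so rows that do not move let the fingers close. It gives the time, the measured TCP pose, the force, the opening and the grip force at its end, in the units of the state.
- r.get_state(): the state, without advancing time (a new reading comes with each control period).
- optics.snapshot(name): name is "scene" or "side" or "wrist"; returns (picture, depth): 384x512x3 uint8, blue, green, red; 384x512 float32, m along the optical axis (not along the pixel's ray), 0 where there is no reading.
- optics.calibration(name): a dict with "vfov" (degrees; the focal length in pixels is half the picture's height over the tangent of half this angle, whatever the lens; pixels are square), "cx", "cy" (the principal point, pixels), "cam_to_world" (4x4, takes a point from camera to world coordinates); the wrist camera has in their place "tool_from_camera" (4x4, takes a point from camera to tool coordinates, whose origin is the TCP and whose axes are the flange's). Camera axes: x right, y up, looking along -z (the intrinsics and any distortion apply to the point x, -y, -z); pixel columns grow to the right and rows downward; lengths in m; the calibration is good to about 2 mm. A picture is of the moment at which its call begins: read the wrist's pose just before it. calibration takes no time and is no camera call.
- r.finish_job(): hands the job in; it is judged then, once.
The state is a dict: "clock": time; "q": joint angles; "qd": joint speeds; "joint_torque": joint torques, N m; "tool_pos": TCP position; "eef_rot": TCP orientation; "contact_force": force on the tool from outside, world axes, zero at the start; "moment": the same for the moment, N m; "opening": opening from 0.0 (shut) to 1.0 (fully open); "finger_force": force on a finger pad.
Only numpy, scipy, OpenCV 4.12 (cv2) and the standard library are available. Lean on these libraries where they do the work, as an engineer would, in place of code of your own. Each camera call takes 0.05 s, during which the arm holds its last target. There are 200 camera calls.

TASK

Free the bent metal pipe from the push-fit fitting on the air manifold: hold the fitting's release ring pressed fully down while you draw the pipe up and out, without forcing it. Lay the pipe flat on its side on the black rubber mat and let go of it; then take it again by its long leg and set it down flat in the steel tray. Do not drop or throw the pipe, and leave the paint bottles and the tape roll where they are.

Things in the scene. Friction and masses are not known exactly. Their poses are not given: they have to be found in the camera images.
- manifold: Fixed aluminium air manifold, block 70 x 130 x 45 mm (from y = -40 to +90 mm) on a 100 x 150 x 6 mm foot. Origin: on the bench, on the vertical axis of its push-fit fitting; z up. A capped outlet, 28 mm in diameter, top 67 mm above the bench, stands at y = +66 mm.
- fitting_mouth (a point): Centre of the top of the push-fit fitting: a fixed steel cylinder 48 mm in diameter, top 82 mm above the bench, with a 15 mm bore 32 mm deep. Two teeth inside sit in the pipe's groove. They clear the pipe only while the ring is over about 5 mm down and close as it rises; once the pipe has risen some 2 mm they can no longer catch it.
- collet: Grey plastic release ring round the pipe, 40 mm outside, 17 mm inside diameter. Origin: centre of its top face, 92 mm above the bench when up. It slides straight down 8 mm to a hard stop against a spring (4 N at first, 10 N fully down) and springs back. Fingertips astride the pipe can press it, then grip the pipe while it is down and rise with it.
- pipe: Bent aluminium pipe, L shape, 14 mm in diameter, 65 to 115 g. Origin: underside of its foot, the end in the fitting, resting on the bore's floor at first. Short leg along its +z, 80 mm to the long leg's axis; 9 mm thick groove 12 to 21 mm from the foot. Long leg along +x at z = 80 mm, to x = 120 mm. Centre of mass near x = 37, z = 64 mm. Lying flat, its y axis is vertical.
- pipe_leg (a point): Point on the axis of the pipe's long leg, 60 mm from the short leg's axis: the middle of the long leg (axes as the pipe's). At the start the long leg is level to 3 degrees, 130 mm above the bench, 38 mm over the ring, pointing within 60 degrees of +x.
- pipe_end (a point): Centre of the free end face of the long leg, 120 mm from the short leg's axis. The last 14 mm is a steel nut 18 mm in diameter.
- mat: Black rubber mat fixed to the bench, 200 x 200 x 3 mm. Origin: centre of its underside.
- tray: Fixed open steel tray, outside 230 (x) x 190 (y) x 25 mm high, walls 4 mm, floor 4 mm thick. Origin: centre of its underside, z up.
- paint_red: Loose red paint bottle with black cap, 38 mm in diameter, 85 mm tall; bystander. Origin: centre of its underside.
- paint_yellow: Loose yellow paint bottle with black cap, 38 mm in diameter, 85 mm tall; bystander. Origin: centre of its underside.
- tape_roll: Loose roll of tape lying flat, 90 mm outside diameter, 24 mm tall; bystander. Origin: centre of its underside.

How it is judged:
By the outcome, as a careful person would: the job done as asked, in the order asked, and still so for the second after the job is handed in, with the robot touching nothing.
It also fails if it takes over 62 s, if anything falls off the work surface, if the arm or the gripper's body presses on something with over 40 N, if the wrist force passes 120 N, or if a joint passes its speed limit or range.

## Working session

There is one attempt and no reset: what is moved stays moved. The work goes in short steps, Python scripts to look and compute and a shell command to move; the robot and the scene stay as the last step left them, time stands still between calls to the robot, and variables do not carry over. Pictures are saved under pics/ and viewed, at most 14 in all, crops included, and the job is handed in when it is done.

```bash
mkdir -p pics; ls
python3 - <<'E'
from plant import r, optics
import cv2
print(r.get_state())
for n in ("scene","side"):
    p,d=optics.snapshot(n); cv2.imwrite(f"pics/{n}0.png",p); 
    import numpy as np; np.save(f"pics/{n}0.npy",d)
    print(n,optics.calibration(n))
print(optics.calibration("wrist"))
a=cv2.imread("pics/scene0.png")
E
```

```text
pics
{'clock': 0.0, 'q': array([ 0.03378079,  0.68996952, -0.19448079,  1.56634098,  0.15729922,
        0.90252116, -0.21509569]), 'qd': array([ 1.91392602e-03,  1.99760235e-04,  7.21413946e-04, -3.83835547e-04,
        6.27566190e-05, -3.91813283e-04,  1.06454699e-03]), 'joint_torque': array([ 3.38560185e-04, -5.27571630e+01, -1.26686912e+00, -1.53434461e+01,
       -5.26333472e-02,  6.56995355e-03,  1.65937727e-04]), 'tool_pos': array([ 6.24361767e-01, -5.76501690e-05,  2.37919045e-01]), 'eef_rot': array([ 7.07077682e-01,  7.07135275e-01, -7.07864006e-04, -5.95159744e-04]), 'contact_force': array([-0.4927411 , -0.13135485, -0.2983795 ]), 'moment': array([-0.00157276, -0.01038052,  0.02482731]), 'finger_force': 0.0, 'opening': 0.9978529736895279}
scene {'vfov': 48.53806162633323, 'cx': 256.3819845994956, 'cy': 188.97898449833193, 'cam_to_world': array([[-0.71179429, -0.48270698,  0.51023804,  1.10925084],
       [ 0.70232148, -0.49912177,  0.50756477,  0.41765971],
       [ 0.00966585,  0.71963284,  0.69428751,  0.74377218],
       [ 0.        ,  0.        ,  0.        ,  1.        ]])}
side {'vfov': 48.48244441855142, 'cx': 257.99374352177375, 'cy': 191.71860586218924, 'cam_to_world': array([[ 0.99381741,  0.08467693, -0.07181066,  0.60065429],
       [-0.11044489,  0.68784897, -0.71740207, -0.70339718],
       [-0.01135252,  0.72089779,  0.69294841,  0.74991431],
       [ 0.        ,  0.        ,  0.        ,  1.        ]])}
{'vfov': 66.5756930187052, 'cx': 256.1113624665268, 'cy': 189.98206129042978, 'tool_from_camera': array([[ 4.63208380e-05,  9.46826965e-01,  3.21743214e-01,
         8.38663986e-02],
       [ 9.99999937e-01,  6.92065014e-05, -3.47629451e-04,
        -4.96513147e-04],
       [-3.51411661e-04,  3.21743209e-01, -9.46826903e-01,
        -1.45781480e-01],
       [ 0.00000000e+00,  0.00000000e+00,  0.00000000e+00,
         1.00000000e+00]])}
```

View both.

View pics/scene0.png

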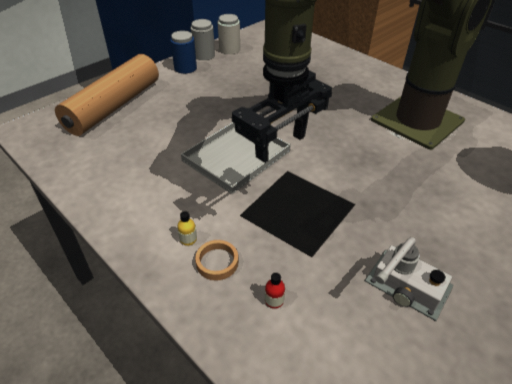

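View pics/side0.png

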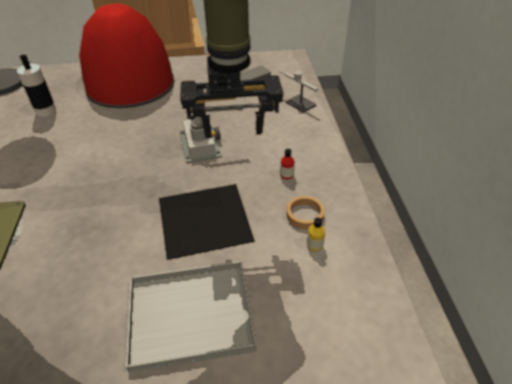

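```bash
cat > h.py <<'E'
from plant import r, optics
import numpy as np, cv2
from scipy.spatial.transform import Rotation as R
def cam(n,st=None):
    c=optics.calibration(n)
    if "cam_to_world" in c: T=c["cam_to_world"]
    else:
        st=st or r.get_state(); W=np.eye(4); W[:3,:3]=R.from_quat(st["eef_rot"]).as_matrix(); W[:3,3]=st["tool_pos"]; T=W@c["tool_from_camera"]
    return T,192/np.tan(np.radians(c["vfov"])/2),c["cx"],c["cy"]
def ray(C,u,v):
    T,f,cx,cy=C; d=T[:3,:3]@np.array([(u-cx)/f,-(v-cy)/f,-1.]); return T[:3,3],d
def plane(C,u,v,z):
    o,d=ray(C,u,v); return o+d*(z-o[2])/d[2]
def depth(C,u,v,D): # point(s) by depth
    o,d=ray(C,u,v); return o+d*D
def cloud(C,D):
    T,f,cx,cy=C; v,u=np.mgrid[:384,:512]
    P=np.stack([(u-cx)/f*D,-(v-cy)/f*D,-D],-1)@T[:3,:3].T+T[:3,3]
    P[D==0]=np.nan; return P
def snap(n):
    st=r.get_state(); p,d=optics.snapshot(n); return p,d,cam(n,st)
E
python3 - <<'E'
from h import *
a=cv2.imread("pics/scene0.png"); cv2.imwrite("pics/c1.png",cv2.resize(a[220:320,350:470],None,fx=6,fy=6,interpolation=cv2.INTER_CUBIC))
S=cam("scene");D=np.load("pics/scene0.npy");P=cloud(S,D)
print("manifold",[plane(S,u,v,.0) for u,v in [(367,280),(434,310),(451,285)]])
for n,(u,v) in dict(cap=(437,275),ring=(409,250),end=(383,272),bend=(411,242),mid=(397,257)).items(): print(n,P[v,u])
for n in("scene","side"):
    a=cv2.imread(f"pics/{n}0.png");C=cam(n);hsv=cv2.cvtColor(a,cv2.COLOR_BGR2HSV)
    Pn=cloud(C,np.load(f"pics/{n}0.npy"))
    m=(hsv[...,2]<40)&(abs(Pn[...,2]-.003)<.012)
    cs,_=cv2.findContours(m.astype(np.uint8),0,2);c=max(cs,key=cv2.contourArea)
    b,sz,an=cv2.minAreaRect(c); ap=cv2.approxPolyDP(c,8,True)[:,0]
    q=np.array([plane(C,u,v,.003)for u,v in ap]);print(n,"mat",q[:,:2],q.mean(0))
    for k,(lo,hi,z) in dict(red=((0,180,70),(6,255,255),.04),yel=((22,180,90),(32,255,255),.04),tape=((8,120,90),(19,255,255),.012)).items():
        m=cv2.inRange(hsv,lo,hi)&((Pn[...,2]<.1)&(Pn[...,2]>.003)&(Pn[...,0]>.2)).astype(np.uint8)*255
        cs,_=cv2.findContours(m,0,2);c=max(cs,key=cv2.contourArea);M=cv2.moments(c)
        print(k,plane(C,M["m10"]/M["m00"],M["m01"]/M["m00"],z)[:2])
s=cam("side");print("tray rim",[plane(s,u,v,.025)[:2]for u,v in[(130,278),(243,265),(254,352),(128,366)]])
E
```

```text
manifold [array([0.58857067, 0.2255169 , 0.        ]), array([0.55236344, 0.35715701, 0.        ]), array([0.47496568, 0.35302611, 0.        ])]
cap [0.53136489 0.32962987 0.06810193]
ring [0.54522461 0.26830918 0.10053012]
end [0.65152413 0.27078728 0.13734796]
bend [0.55945649 0.26991158 0.13826814]
mid [0.60559012 0.26997273 0.13618801]
scene mat [[ 0.46232957 -0.11373655]
 [ 0.65288643 -0.08624646]
 [ 0.62279519  0.1060501 ]
 [ 0.43328838  0.07631279]] [ 0.54282489 -0.00440503  0.003     ]
red [0.76111597 0.12440753]
yel [ 0.79091498 -0.1184762 ]
tape [ 0.58213912 -0.765518  ]
side mat [[ 0.61928062  0.09844423]
 [ 0.43515099  0.07338906]
 [ 0.45992604 -0.11084043]
 [ 0.64719353 -0.08509482]] [ 0.5403878  -0.00602549  0.003     ]
red [0.32147844 0.57424105]
yel [ 0.78549273 -0.11008663]
tape [0.38716525 1.26195959]
tray rim [array([ 0.38923885, -0.17289332]), array([ 0.62046469, -0.16793472]), array([ 0.62372389, -0.35751316]), array([ 0.40488236, -0.35724863])]
```

View pics/c1.png

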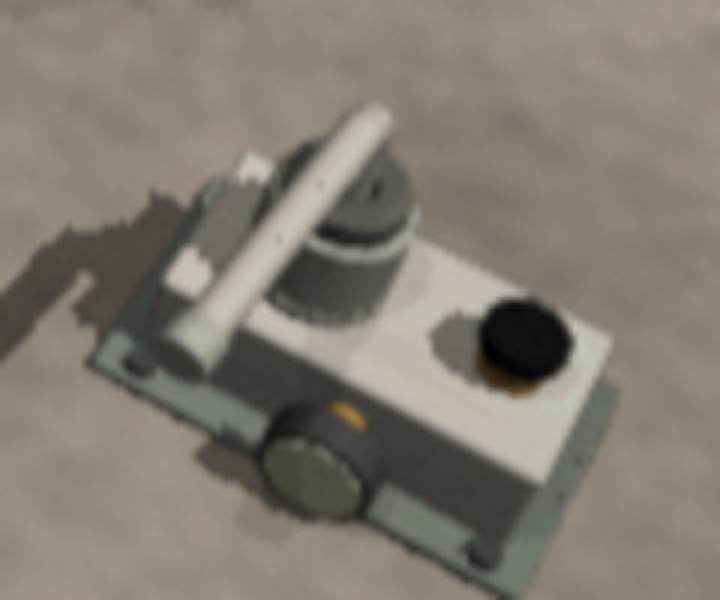

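```bash
python3 -m pendant '[[1,-0.3,0,0,0,0],[1,-0.3,0,0,0,0],[1,-0.3,0,0,0,0],[1,-0.3,0,0,0,0],[1,-0.3,0,0,0,0]]'; python3 -m pendant '[[1,-0.3,-1,0,0,0],[1,-0.3,-1,0,0,0],[1,-0.3,0,0,0,0],[0,0,0,0,0,0],[0,0,0,0,0,0]]'
python3 - <<'E'
from h import *
p,d,C=snap("wrist"); cv2.imwrite("pics/w1.png",p); np.savez("pics/w1.npz",d=d,T=C[0])
E
```

```text
clock: 0.52
tool_pos: [0.5867, 0.126, 0.2383]
eef_rot: [0.707, 0.707, -0.0, -0.0]
contact_force: [0.5, 0.8, -0.4]
opening: 1.0
finger_force: 0.0
clock: 0.93
tool_pos: [0.564, 0.2018, 0.2885]
eef_rot: [0.706, 0.708, -0.0, -0.0]
contact_force: [0.8, -1.1, 0.4]
opening: 0.999
finger_force: 0.0
```

View pics/w1.png

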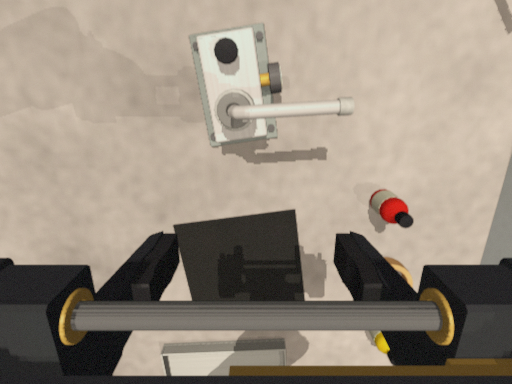

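```bash
cat > m.py <<'E'
from h import *
def leg(p,d,C,zlo,zhi,box=(0.3,0.85,-0.45,0.45)):
    P=cloud(C,d); m=(P[...,2]>zlo)&(P[...,2]<zhi)&(P[...,0]>box[0])&(P[...,0]<box[1])&(P[...,1]>box[2])&(P[...,1]<box[3])
    n,l,s,c=cv2.connectedComponentsWithStats(m.astype(np.uint8)); i=1+np.argmax(s[1:,4]); return P,l==i
E
python3 - <<'E'
from m import *
p=cv2.imread("pics/w1.png");z=np.load("pics/w1.npz");d=z["d"];C=(z["T"],)+cam("wrist")[1:]
P,m=leg(p,d,C,.118,.16,(.5,.75,.15,.4))
v,u=np.nonzero(m);Q=np.array([plane(C,a,b,.130) for a,b in zip(u,v)])
mm,ax=cv2.PCACompute(Q[:,:2].astype(np.float32),None)
t=(Q[:,:2]-mm)@ax[0];w=(Q[:,:2]-mm)@ax[1];print(len(u),"mean",mm,"ax",ax[0],"ext",t.min(),t.max(),"w",w.min(),w.max())
print("ends",mm+ax[0]*t.min(),mm+ax[0]*t.max(), "z top med",np.median(P[m][:,2]))
g=cv2.cvtColor(p,cv2.COLOR_BGR2GRAY)
# black cap
mk=((g<45)&(np.mgrid[:384,:512][0]<70)&(np.mgrid[:384,:512][1]>205)&(np.mgrid[:384,:512][1]<245)).astype(np.uint8)
n,l,s,c=cv2.connectedComponentsWithStats(mk);i=1+np.argmax(s[1:,4]);cap=plane(C,*c[i],.067);print("cap",cap,s[i],"depth",depth(C,*c[i],d[int(c[i][1]),int(c[i][0])]))
R1=[plane(C,*q,.006)[:2] for q in[(190,36),(264,24),(277,137),(213,147)]];print("foot",R1,np.mean(R1,0))
E
```

```text
1845 mean [[0.6003708  0.26949134]] ax [0.9981642  0.06056628] ext -0.06562860828097644 0.06098707687734994 w -0.008813369513667567 0.008728716470207641
ends [[0.5348627  0.26551646]] [[0.66124594 0.27318511]] z top med 0.13276502210361263
cap [0.53382839 0.31952192 0.067     ] [224  54  13   9  15] depth [0.53390586 0.31943278 0.06796453]
foot [array([0.47614768, 0.35328473]), array([0.57309278, 0.36759907]), array([0.59386487, 0.22187188]), array([0.49996083, 0.20684466])] [0.53576654 0.28740009]
```

```bash
python3 -m pendant '[[1,-0.2,0,0,0,-0.0194],[1,-0.1,0,0,0,0],[1,-0.1,0,0,0,0],[1,-0.1,0,0,0,0],[1,0,0,0,0,0]]'; python3 -m pendant '[[1,0,0,0,0,0],[1,0,0,0,0,0],[1,0,0,0,0,0],[0,0,0,0,-0.036,0],[0,0,0,0,-0.036,0]]';python3 -m pendant '[[0,0,0,0,-0.036,0],[0,0,0,0,-0.036,0],[0,0,0,0,-0.036,0],[0,0,0,0,-0.036,0],[0,0,0,0,-0.036,0]]'; python3 -m pendant '[[0,0,0,0,-0.036,0],[0,0,0,0,-0.036,0],[0,0,0,0,-0.01,0],[0,0,0,0,0,0],[0,0,0,0,0,0]]'
python3 - <<'E'
from h import *
s=r.get_state();print(np.round(s["q"],2),s["tool_pos"]);print(R.from_quat(s["eef_rot"]).as_matrix().round(3))
E
```

```text
clock: 1.4
tool_pos: [0.5467, 0.3229, 0.2878]
eef_rot: [0.686, 0.727, -0.001, 0.0]
contact_force: [-0.3, -0.3, -0.2]
opening: 0.999
finger_force: 0.0
clock: 1.82
tool_pos: [0.5437, 0.3964, 0.289]
eef_rot: [0.682, 0.722, -0.079, 0.085]
contact_force: [0.5, 0.2, -0.4]
opening: 1.0
finger_force: 0.0
clock: 2.23
tool_pos: [0.5427, 0.3981, 0.2889]
eef_rot: [0.632, 0.67, -0.266, 0.283]
contact_force: [0.0, -0.0, -0.1]
opening: 0.998
finger_force: 0.0
clock: 2.65
tool_pos: [0.5427, 0.3979, 0.2876]
eef_rot: [0.593, 0.629, -0.344, 0.365]
contact_force: [0.6, -0.1, -0.3]
opening: 1.002
finger_force: 0.0
[-1.01  1.22  0.2   0.65  0.53  2.07 -0.74] [0.54269592 0.39794094 0.28757326]
[[-0.029  0.998  0.051]
 [ 0.495  0.059 -0.867]
 [-0.868  0.    -0.496]]
```

```bash
cat > go.py <<'E'
from h import *
import sys
def to(x,y,z):
    s=r.get_state(); M=R.from_quat(s["eef_rot"]).as_matrix(); print("tool units total", ((M.T@(np.array([x,y,z])-s["tool_pos"]))/.025).round(2), "clock",round(s["clock"],2))
if __name__=="__main__": to(*map(float,sys.argv[1:4]))
E
python3 go.py .537 .344 .102
```

```text
tool units total [ 5.38 -0.36  5.54] clock 2.65
```

```bash
python3 -m pendant '[[0.8,-0.06,0.8,0,0,0],[0.8,-0.06,0.8,0,0,0],[0.8,-0.06,0.8,0,0,0],[0.6,-0.06,0.6,0,0,0],[0,0,0,0,0,0]]' -0.45; python3 -m pendant '[[0.8,-0.06,0.8,0,0,0],[0.8,-0.06,0.8,0,0,0],[0.78,0,0.94,0,0,0],[0,0,0,0,0,0],[0,0,0,0,0,0]]'
python3 - <<'E'
from h import *
s=r.get_state();print(np.round(s["q"],2),s["tool_pos"]);print(R.from_quat(s["eef_rot"]).as_matrix().round(3))
p,d,C=snap("wrist"); cv2.imwrite("pics/w2.png",p); np.savez("pics/w2.npz",d=d,T=C[0])
E
```

```text
clock: 3.07
tool_pos: [0.5373, 0.3679, 0.1842]
eef_rot: [0.593, 0.63, -0.346, 0.364]
contact_force: [-0.0, -0.1, -0.2]
opening: 0.643
finger_force: 0.0
clock: 3.48
tool_pos: [0.537, 0.345, 0.1047]
eef_rot: [0.594, 0.63, -0.343, 0.365]
contact_force: [-0.5, 0.1, 0.2]
opening: 0.28
finger_force: 0.0
[-0.99  1.33  0.16  0.94  0.49  1.72 -0.97] [0.53701707 0.34499181 0.10471372]
[[-0.029  0.998  0.052]
 [ 0.497  0.059 -0.866]
 [-0.867  0.001 -0.498]]
```

View pics/w2.png

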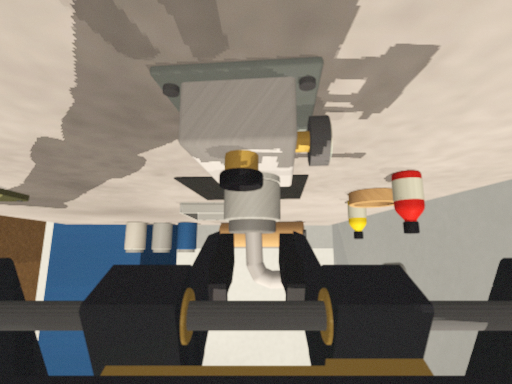

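```bash
python3 - <<'E'
from h import *
z=np.load("pics/w2.npz");d=z["d"];C=(z["T"],)+cam("wrist")[1:]
P=cloud(C,d); st=r.get_state();M=R.from_quat(st["eef_rot"]).as_matrix();t=st["tool_pos"];Q=(P-t)@M
g=cv2.cvtColor(cv2.imread("pics/w2.png"),6)
for v in (190,205,220,236,242,248,254,260):
    row=Q[v,225:290];w=P[v,225:290];k=(w[:,1]<.30)&(w[:,1]>.2)&(w[:,2]>.06)
    if k.sum(): i=np.nonzero(k)[0]+225;print(v,"u",i.min(),i.max(),"tool y",row[k][:,1].min().round(4),row[k][:,1].max().round(4),"world near",w[k][np.nanargmax(w[k][:,1])].round(4), "z", np.median(w[k][:,2]).round(4))
E
python3 go.py .5419 .266 .102
```

```text
190 u 235 267 tool y -0.0179 0.0074 world near [0.5351 0.2903 0.061 ] z 0.0606
205 u 225 280 tool y -0.0268 0.0191 world near [0.5444 0.2899 0.0726] z 0.0722
220 u 227 277 tool y -0.026 0.0167 world near [0.5392 0.286  0.0838] z 0.0835
236 u 245 261 tool y -0.0104 0.0029 world near [0.5399 0.2732 0.0957] z 0.0956
242 u 246 261 tool y -0.0094 0.0029 world near [0.5367 0.2727 0.1005] z 0.1004
248 u 246 262 tool y -0.0094 0.0038 world near [0.5375 0.2739 0.1052] z 0.1052
254 u 246 262 tool y -0.0094 0.0037 world near [0.5391 0.2728 0.11  ] z 0.11
260 u 246 262 tool y -0.0093 0.0037 world near [0.5407 0.2735 0.1146] z 0.1147
tool units total [-1.48 -0.02  2.86] clock 3.53
```

```bash
python3 -m pendant '[[-0.2,-0.1,0.55,0,0,0],[-0.25,0,0.47,0,0,0],[-0.25,0,0.47,0,0,0],[-0.25,0,0.47,0,0,0],[0,0,0,0,0,0]]';python3 -m pendant '[[-0.2,0,0.32,0,0,0],[-0.18,0,0.32,0,0,0],[-0.18,0,0.32,0,0,0],[0,0,0,0,0,0],[0,0,0,0,0,0]]'
python3 - <<'E'
from h import *
st=r.get_state();print(st["tool_pos"],st["contact_force"])
p,d,C=snap("wrist"); cv2.imwrite("pics/w3.png",p[180:300,180:340].repeat(4,0).repeat(4,1))
P=cloud(C,d);M=R.from_quat(st["eef_rot"]).as_matrix();Q=(P-st["tool_pos"])@M
for v in (236,242,248,254,260,270):
    row=Q[v];w=P[v];k=(w[:,1]<.31)&(w[:,1]>.2)&(w[:,2]>.06)&(w[:,2]<.14)
    if k.sum(): i=np.nonzero(k)[0];print(v,"u",i.min(),i.max(),"tool y",row[k][:,1].min().round(4),row[k][:,1].max().round(4),"near",w[k][np.nanargmax(w[k][:,1])].round(4))
E
```

```text
clock: 3.95
tool_pos: [0.539, 0.2902, 0.1032]
eef_rot: [0.595, 0.629, -0.342, 0.366]
contact_force: [0.6, -0.9, 0.2]
opening: 0.271
finger_force: 0.0
clock: 4.37
tool_pos: [0.5396, 0.265, 0.101]
eef_rot: [0.594, 0.63, -0.342, 0.365]
contact_force: [0.2, 0.2, 0.5]
opening: 0.275
finger_force: 0.4
[0.53957819 0.2650411  0.10102372] [0.21310162 0.23544866 0.54881252]
236 u 209 304 tool y -0.0253 0.0249 near [0.5628 0.2799 0.0953]
242 u 206 307 tool y -0.026 0.0255 near [0.5612 0.2846 0.0985]
248 u 202 311 tool y -0.0271 0.0263 near [0.5624 0.2898 0.1014]
254 u 199 314 tool y -0.0275 0.0269 near [0.563  0.2948 0.1042]
260 u 196 317 tool y -0.0281 0.0272 near [0.5642 0.2988 0.1068]
270 u 194 319 tool y -0.0268 0.0267 near [0.563  0.3059 0.1107]
```

View pics/w3.png

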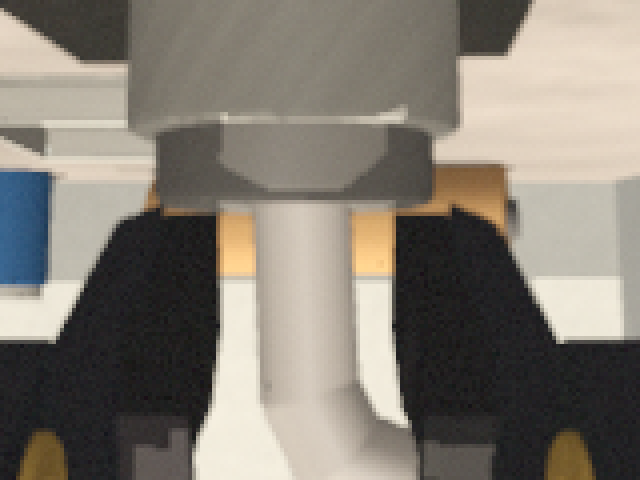

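```bash
python3 -m pendant '[[0.07,0,0.07,0,0,0],[0.07,0,0.05,0,0,0],[0.07,0,0.04,0,0,0],[0,0,0,0,0,0],[0,0,0,0,0,0]]';python3 -m pendant '[[0.07,0,0.04,0,0,0],[0,0,0,0,0,0],[0,0,0,0,0,0]]';python3 -m pendant '[[0.05,0,0.03,0,0,0],[0,0,0,0,0,0],[0,0,0,0,0,0]]'
```

```text
clock: 4.83
tool_pos: [0.5395, 0.2643, 0.0944]
eef_rot: [0.593, 0.63, -0.342, 0.366]
contact_force: [0.6, 3.2, 8.8]
opening: 0.279
finger_force: 4.0
clock: 5.08
tool_pos: [0.5395, 0.2643, 0.0927]
eef_rot: [0.593, 0.63, -0.342, 0.366]
contact_force: [-0.4, 4.2, 8.4]
opening: 0.276
finger_force: 4.5
clock: 5.33
tool_pos: [0.5395, 0.2643, 0.0917]
eef_rot: [0.593, 0.63, -0.342, 0.366]
contact_force: [-0.3, 4.6, 10.2]
opening: 0.273
finger_force: 5.1
```

```bash
python3 -m pendant '[[0.05,0,0.03,0,0,0],[0,0,0,0,0,0],[0,0,0,0,0,0]]';python3 -m pendant '[[0.035,0,0.02,0,0,0],[0,0,0,0,0,0],[0,0,0,0,0,0]]'
```

```text
clock: 5.58
tool_pos: [0.5395, 0.2643, 0.0915]
eef_rot: [0.593, 0.63, -0.342, 0.367]
contact_force: [-0.8, 5.2, 14.0]
opening: 0.277
finger_force: 7.2
clock: 5.83
tool_pos: [0.5395, 0.2643, 0.0913]
eef_rot: [0.593, 0.629, -0.343, 0.367]
contact_force: [-1.5, 6.2, 18.6]
opening: 0.276
finger_force: 8.6
```

```bash
python3 -m pendant '[[0,0,0,0,0,0],[0,0,0,0,0,0],[0,0,0,0,0,0],[0,0,0,0,0,0],[0,0,0,0,0,0]]' -1 45; python3 -m pendant '[[0,0,0,0,0,0],[0,0,0,0,0,0]]'
```

```text
clock: 6.25
tool_pos: [0.539, 0.2631, 0.0917]
eef_rot: [0.593, 0.629, -0.344, 0.368]
contact_force: [-4.2, 4.2, 18.7]
opening: 0.141
finger_force: 51.6
clock: 6.42
tool_pos: [0.539, 0.2631, 0.0917]
eef_rot: [0.593, 0.629, -0.344, 0.368]
contact_force: [-3.5, 3.2, 17.7]
opening: 0.143
finger_force: 51.6
```

```bash
python3 -m pendant '[[-0.05,0,-0.03,0,0,0],[-0.05,0,-0.03,0,0,0],[-0.05,0,-0.03,0,0,0],[0,0,0,0,0,0]]'; python3 -m pendant '[[-0.1,0,-0.058,0,0,0],[-0.1,0,-0.058,0,0,0],[0,0,0,0,0,0]]'; python3 go.py .539 .2665 .15
```

```text
clock: 6.75
tool_pos: [0.539, 0.2631, 0.0936]
eef_rot: [0.593, 0.63, -0.343, 0.366]
contact_force: [-0.8, 1.3, 7.9]
opening: 0.144
finger_force: 48.2
clock: 7.0
tool_pos: [0.539, 0.2632, 0.0978]
eef_rot: [0.593, 0.63, -0.343, 0.365]
contact_force: [0.4, 1.3, 4.3]
opening: 0.138
finger_force: 46.0
tool units total [-1.74  0.01 -1.15] clock 7.0
```

```bash
python3 -m pendant '[[-0.36,0,-0.208,0,0,0],[-0.36,0,-0.208,0,0,0],[-0.36,0,-0.208,0,0,0],[0,0,0,0,0,0]]'; python3 -m pendant '[[-0.36,0,-0.208,0,0,0],[-0.36,0,-0.208,0,0,0],[-0.36,0,-0.208,0,0,0],[0,0,0,0,0,0]]';python3 -m pendant '[[-0.87,0,-0.5,0,0,0],[-0.87,0,-0.5,0,0,0],[0,0,0,0,0,0],[0,0,0,0,0,0]]'
python3 - <<'E'
from h import *
p,d,C=snap("scene"); cv2.imwrite("pics/s2.png",cv2.resize(p[170:320,330:512],None,fx=4,fy=4))
p,d,C=snap("wrist"); cv2.imwrite("pics/w4.png",p)
E
```

```text
clock: 7.33
tool_pos: [0.5393, 0.2635, 0.1312]
eef_rot: [0.594, 0.63, -0.342, 0.365]
contact_force: [-0.3, 0.4, -0.2]
opening: 0.14
finger_force: 44.7
clock: 7.67
tool_pos: [0.5396, 0.2634, 0.1623]
eef_rot: [0.594, 0.63, -0.342, 0.365]
contact_force: [0.2, 0.5, -0.6]
opening: 0.144
finger_force: 44.7
clock: 8.0
tool_pos: [0.5391, 0.2633, 0.2108]
eef_rot: [0.594, 0.63, -0.342, 0.365]
contact_force: [0.6, 0.1, -2.4]
opening: 0.142
finger_force: 44.7
```

View pics/s2.png

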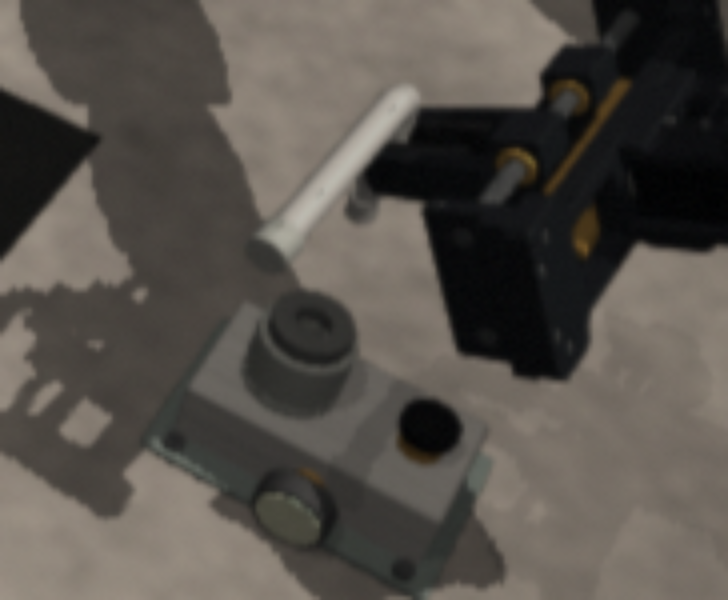

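```bash
python3 -m pendant '[[0,0,0,0,0.02,0],[0,0,0,0,0.035,0],[0,0,0,0,0.035,0],[0,0,0,0,0.035,0],[0,0,0,0,0.035,0]]'; python3 -m pendant '[[0,0,0,0,0.035,0],[0,0,0,0,0.035,0],[0,0,0,0,0.035,0],[0,0,0,0,0.035,0],[0,0,0,0,0.035,0]]';python3 -m pendant '[[0,0,0,0,0.035,0],[0,0,0,0,0.035,0],[0,0,0,0,0.035,0],[0,0,0,0,0.035,0],[0,0,0,0,0.025,0]]';python3 -m pendant '[[0,0,0,0,0,0],[0,0,0,0,0,0]]'
python3 - <<'E'
from h import *
from go import to
s=r.get_state();print(np.round(s["q"],2),s["tool_pos"]);M=R.from_quat(s["eef_rot"]).as_matrix();print(M.round(3))
to(.486,-.005,.08)
p,d,C=snap("side"); cv2.imwrite("pics/sd2.png",cv2.resize(p[30:220,130:330],None,fx=3,fy=3))
E
```

```text
clock: 8.52
tool_pos: [0.538, 0.2637, 0.2087]
eef_rot: [0.66, 0.702, -0.184, 0.195]
contact_force: [-0.2, 0.1, -1.4]
opening: 0.142
finger_force: 44.7
clock: 8.93
tool_pos: [0.5382, 0.263, 0.2094]
eef_rot: [0.685, 0.728, 0.002, -0.003]
contact_force: [-1.6, -0.3, -1.4]
opening: 0.137
finger_force: 44.7
clock: 9.35
tool_pos: [0.5386, 0.2602, 0.2085]
eef_rot: [0.663, 0.702, 0.177, -0.189]
contact_force: [0.3, 0.2, -2.3]
opening: 0.14
finger_force: 44.7
clock: 9.52
tool_pos: [0.5384, 0.2609, 0.2078]
eef_rot: [0.664, 0.702, 0.175, -0.188]
contact_force: [0.6, 0.4, 0.0]
opening: 0.138
finger_force: 44.8
[ 0.13  0.78 -0.68  1.83 -0.08  0.5  -0.23] [0.538362   0.26087852 0.20783435]
[[-0.048  0.998 -0.033]
 [ 0.867  0.058  0.496]
 [ 0.497 -0.004 -0.868]]
tool units total [-11.66  -2.68  -0.77] clock 9.52
```

View pics/sd2.png

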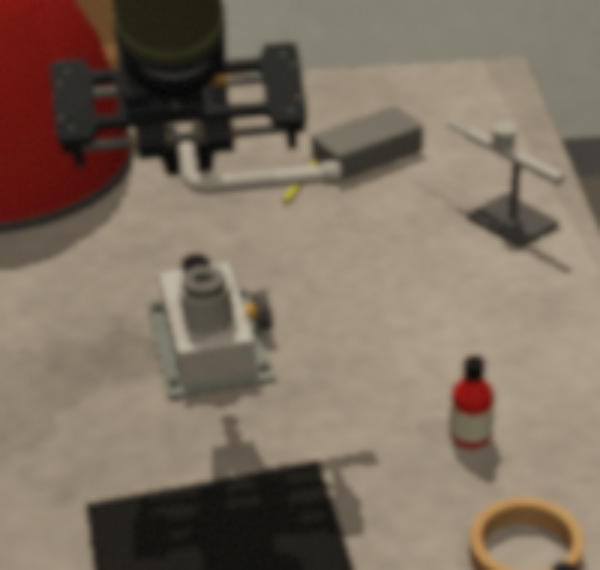

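```bash
python3 -m pendant '[[-0.6,-0.2,-0.35,0,0,0],[-0.85,-0.25,-0.49,0,0,0],[-0.85,-0.25,-0.49,0,0,0],[-0.85,-0.25,-0.49,0,0,0],[-0.85,-0.25,-0.49,0,0,0]]'; python3 -m pendant '[[-0.85,-0.25,-0.49,0,0,0],[-0.85,-0.25,-0.49,0,0,0],[-0.85,-0.25,-0.49,0,0,0],[-0.85,-0.25,-0.49,0,0,0],[-0.85,-0.25,-0.49,0,0,0]]';python3 -m pendant '[[-0.6,-0.2,-0.35,0,0,0],[-0.5,0,0.87,0,0,0],[-0.5,0,0.87,0,0,0],[-0.5,0,0.87,0,0,0],[-0.5,0,0.87,0,0,0]]';python3 -m pendant '[[0,0,0,0,0,0],[0,0,0,0,0,0]]'
python3 - <<'E'
from m import *
from go import to
to(.486,-.005,.03)
s=r.get_state();print(np.round(s["q"],2),s["tool_pos"]);M=R.from_quat(s["eef_rot"]).as_matrix();print(M.round(3))
for n in("scene","side"):
    p,d,C=snap(n);cv2.imwrite(f"pics/{n}3.png",p); P=cloud(C,d)
    # bright pipe: grey & bright above mat
    hsv=cv2.cvtColor(p,40)
    m=(hsv[...,1]<70)&(hsv[...,2]>110)&(P[...,2]>.03)&(P[...,0]>.46)&(P[...,0]<.68)&(P[...,1]>-.1)&(P[...,1]<.08)
    n_,l,st,c=cv2.connectedComponentsWithStats(m.astype(np.uint8));i=1+np.argmax(st[1:,4]);Q=P[l==i]
    # top surface along x
    b=[(round(x,2),Q[(abs(Q[:,0]-x)<.01)][:,1].mean().round(4),np.percentile(Q[(abs(Q[:,0]-x)<.01)][:,2],90).round(4)) for x in np.arange(.5,.62,.02) if (abs(Q[:,0]-x)<.01).sum()>3]
    print(n,len(Q),b)
E
```

```text
clock: 9.98
tool_pos: [0.5151, 0.1478, 0.2107]
eef_rot: [0.66, 0.706, 0.176, -0.187]
contact_force: [0.6, 0.5, -0.9]
opening: 0.142
finger_force: 44.8
clock: 10.4
tool_pos: [0.4922, 0.023, 0.2108]
eef_rot: [0.66, 0.706, 0.176, -0.187]
contact_force: [0.6, 0.3, -1.5]
opening: 0.141
finger_force: 44.8
clock: 10.82
tool_pos: [0.4892, 0.006, 0.1095]
eef_rot: [0.66, 0.706, 0.176, -0.187]
contact_force: [0.0, -0.5, -1.1]
opening: 0.142
finger_force: 44.7
clock: 10.98
tool_pos: [0.4881, 0.0061, 0.11]
eef_rot: [0.661, 0.705, 0.176, -0.188]
contact_force: [-0.6, 0.3, -0.4]
opening: 0.142
finger_force: 44.8
tool units total [-1.97 -0.11  2.56] clock 10.98
[ 0.62  0.93 -0.69  1.98  0.06  0.47  0.14] [0.488092   0.00613185 0.10997955]
[[-0.056  0.998 -0.034]
 [ 0.865  0.065  0.497]
 [ 0.498 -0.001 -0.867]]
scene 219 [(np.float64(0.5), np.float64(-0.0333), np.float64(0.1208)), (np.float64(0.52), np.float64(-0.0278), np.float64(0.1199)), (np.float64(0.54), np.float64(-0.0256), np.float64(0.1202)), (np.float64(0.56), np.float64(-0.0236), np.float64(0.1199)), (np.float64(0.58), np.float64(-0.0214), np.float64(0.1205)), (np.float64(0.6), np.float64(-0.0199), np.float64(0.1211))]
side 357 [(np.float64(0.5), np.float64(-0.0271), np.float64(0.1205)), (np.float64(0.52), np.float64(-0.0326), np.float64(0.1205)), (np.float64(0.54), np.float64(-0.0308), np.float64(0.1203)), (np.float64(0.56), np.float64(-0.0291), np.float64(0.1195)), (np.float64(0.58), np.float64(-0.0275), np.float64(0.1202)), (np.float64(0.6), np.float64(-0.0254), np.float64(0.1206))]
```

```bash
python3 -m pendant '[[-0.6,-0.1,0.7,0,0,0],[-0.6,0,0.8,0,0,0],[-0.5,0,0.7,0,0,0],[-0.4,0,0.6,0,0,0],[0,0,0,0,0,0]]';python3 -m pendant '[[0,0,0,0,0,0],[-0.05,0,0.087,0,0,0],[-0.05,0,0.087,0,0,0],[0,0,0,0,0,0],[0,0,0,0,0,0]]'; python3 -m pendant '[[-0.05,0,0.087,0,0,0],[-0.025,0,0.043,0,0,0],[0,0,0,0,0,0],[0,0,0,0,0,0]]'
```

```text
clock: 11.5
tool_pos: [0.4863, -0.0073, 0.0219]
eef_rot: [0.662, 0.703, 0.176, -0.188]
contact_force: [-1.1, -1.3, -1.0]
opening: 0.142
finger_force: 44.8
clock: 11.92
tool_pos: [0.4867, -0.0068, 0.0187]
eef_rot: [0.662, 0.704, 0.177, -0.187]
contact_force: [0.5, -1.1, -0.4]
opening: 0.147
finger_force: 44.8
clock: 12.25
tool_pos: [0.4862, -0.0069, 0.0142]
eef_rot: [0.662, 0.704, 0.177, -0.188]
contact_force: [1.2, -0.1, -0.3]
opening: 0.141
finger_force: 44.8
```

```bash
python3 -m pendant '[[-0.05,0,0.087,0,0,0],[-0.02,0,0.035,0,0,0],[0,0,0,0,0,0],[0,0,0,0,0,0]]';  python3 -m pendant '[[-0.02,0,0.035,0,0,0],[0,0,0,0,0,0],[0,0,0,0,0,0]]'; python3 -m pendant '[[-0.02,0,0.035,0,0,0],[0,0,0,0,0,0],[0,0,0,0,0,0]]'
```

```text
clock: 12.58
tool_pos: [0.4863, -0.0068, 0.0106]
eef_rot: [0.662, 0.704, 0.177, -0.188]
contact_force: [-0.2, -0.2, 0.6]
opening: 0.138
finger_force: 44.7
clock: 12.83
tool_pos: [0.4862, -0.0068, 0.0098]
eef_rot: [0.662, 0.704, 0.177, -0.188]
contact_force: [-0.4, -0.4, 0.1]
opening: 0.136
finger_force: 44.6
clock: 13.08
tool_pos: [0.4862, -0.0068, 0.0088]
eef_rot: [0.662, 0.704, 0.177, -0.188]
contact_force: [-0.1, 0.3, -0.4]
opening: 0.139
finger_force: 44.6
```

```bash
python3 -m pendant '[[-0.02,0,0.035,0,0,0],[0,0,0,0,0,0],[0,0,0,0,0,0]]';  python3 -m pendant '[[-0.02,0,0.035,0,0,0],[0,0,0,0,0,0],[0,0,0,0,0,0]]'; python3 -m pendant '[[-0.01,0,0.018,0,0,0],[0,0,0,0,0,0],[0,0,0,0,0,0]]'
```

```text
clock: 13.33
tool_pos: [0.4862, -0.0067, 0.0082]
eef_rot: [0.662, 0.704, 0.177, -0.188]
contact_force: [-1.0, -2.0, 5.3]
opening: 0.144
finger_force: 45.2
clock: 13.58
tool_pos: [0.4862, -0.0068, 0.0081]
eef_rot: [0.662, 0.704, 0.177, -0.188]
contact_force: [-2.2, -4.1, 13.1]
opening: 0.14
finger_force: 45.5
clock: 13.83
tool_pos: [0.4862, -0.0067, 0.008]
eef_rot: [0.662, 0.704, 0.177, -0.188]
contact_force: [-3.3, -4.7, 17.8]
opening: 0.142
finger_force: 45.7
```

```bash
python3 -m pendant '[[0.02,0,-0.03,0,0,0],[0,0,0,0,0,0],[0,0,0,0,0,0]]'; python3 -m pendant '[[0,0,0,0,0,0],[0,0,0,0,0,0],[0,0,0,0,0,0],[0,0,0,0,0,0]]' -0.4 ; python3 -m pendant '[[0,0,-0.4,0,0,0],[0,0,-0.8,0,0,0],[0,0,-1,0,0,0],[0,0,-1,0,0,0],[0,0,-1,0,0,0]]'; python3 -m pendant '[[0,0,-1,0,0,0],[0,0,-1,0,0,0],[0,0,0,0,0,0],[0,0,0,0,0,0]]'
python3 - <<'E'
from h import *
print(r.get_state()["tool_pos"])
p,d,C=snap("wrist"); cv2.imwrite("pics/w5.png",p); np.savez("pics/w5.npz",d=d,T=C[0])
p,d,C=snap("side"); cv2.imwrite("pics/side5.png",p);np.save("pics/side5.npy",d)
p,d,C=snap("scene"); cv2.imwrite("pics/scene5.png",p);np.save("pics/scene5.npy",d)
E
```

```text
clock: 14.08
tool_pos: [0.4862, -0.0067, 0.0081]
eef_rot: [0.662, 0.704, 0.177, -0.188]
contact_force: [-1.2, -2.2, 10.9]
opening: 0.141
finger_force: 45.4
clock: 14.42
tool_pos: [0.4871, -0.0063, 0.0077]
eef_rot: [0.662, 0.704, 0.177, -0.187]
contact_force: [1.2, -0.5, 6.3]
opening: 0.301
finger_force: 3.1
clock: 14.83
tool_pos: [0.4891, -0.0601, 0.0992]
eef_rot: [0.662, 0.704, 0.176, -0.188]
contact_force: [0.5, -0.1, 0.0]
opening: 0.302
finger_force: 0.0
clock: 15.17
tool_pos: [0.4915, -0.0853, 0.1422]
eef_rot: [0.663, 0.703, 0.177, -0.186]
contact_force: [-0.1, 0.3, -0.3]
opening: 0.299
finger_force: 0.0
[ 0.49148396 -0.0852595   0.14216083]
```

View pics/side5.png

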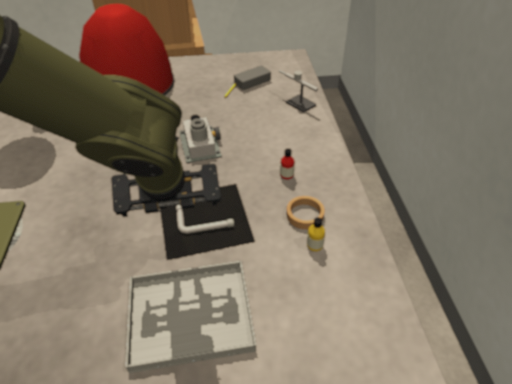

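Run:
```python
from h import *
for n in("scene","side"):
    p=cv2.imread(f"pics/{n}5.png");D=np.load(f"pics/{n}5.npy");C=cam(n);P=cloud(C,D)
    hsv=cv2.cvtColor(p,40)
    m=(hsv[...,2]>95)&(hsv[...,1]<80)&(P[...,2]<.03)&(P[...,0]>.46)&(P[...,0]<.63)&(P[...,1]>-.085)&(P[...,1]<.08)
    k,l,s,c=cv2.connectedComponentsWithStats(m.astype(np.uint8));i=1+np.argmax(s[1:,4]);v,u=np.nonzero(l==i)
    Q=np.array([plane(C,a,b,.011)[:2] for a,b in zip(u,v)])
    L=Q[(Q[:,0]>.515)];f=np.polyfit(L[:,0],L[:,1],1);print(n,len(Q),"x",Q[:,0].min(),Q[:,0].max(),"y",Q[:,1].min(),Q[:,1].max(),"leg yaw",np.degrees(np.arctan(f[0])),"y at .545",np.polyval(f,.545))
    # tray rim: floor/rim by height
    m=((P[...,2]>.019)&(P[...,2]<.031)&(P[...,0]>.33)&(P[...,0]<.7)&(P[...,1]<-.12)&(P[...,1]>-.42)).astype(np.uint8)
    q=P[m>0][:,:2].astype(np.float32);print("rim",len(q),cv2.minAreaRect(q),np.percentile(q,[1,99],axis=0))
st=r.get_state();M=R.from_quat(st["eef_rot"]).as_matrix()
want=lambda yaw:np.column_stack([[np.cos(yaw),np.sin(yaw),0],[np.sin(yaw),-np.cos(yaw),0],[0,0,-1]])
for y in(3.5,183.5): print(y,"rotvec/pi",(R.from_matrix(M.T@want(np.radians(y))).as_rotvec()/np.pi).round(3))
print(M.round(3))
```

```text
scene 354 x 0.47488788504425505 0.6042536574100493 y -0.052016863656117796 0.034847589349961905 leg yaw 4.583079736984951 y at .545 -0.04204841545329858
rim 641 ((0.5106750726699829, -0.2572507858276367), (0.23370644450187683, 0.19452448189258575), 3.764486074447632) [[ 0.39418185 -0.35595576]
 [ 0.63026601 -0.15668761]]
side 499 x 0.4743299620444138 0.6087993202988388 y -0.0510268510934474 0.04250318914936102 leg yaw 6.3113832128820295 y at .545 -0.0370901771016797
rim 1250 ((0.5073751211166382, -0.25612127780914307), (0.2302405834197998, 0.19307604432106018), 3.3924708366394043) [[ 0.39005947 -0.3571104 ]
 [ 0.62576105 -0.15736669]]
3.5 rotvec/pi [-0.131 -0.13   0.488]
183.5 rotvec/pi [ 0.13  -0.131 -0.487]
[[-0.053  0.998 -0.032]
 [ 0.865  0.062  0.498]
 [ 0.499 -0.002 -0.867]]
```

```bash
python3 -m pendant '[[0,0,0,0,-0.0333,0],[0,0,0,0,-0.0333,0],[0,0,0,0,-0.0333,0],[0,0,0,0,-0.0333,0],[0,0,0,0,-0.0333,0]]';python3 -m pendant '[[0,0,0,0,0,0.035],[0,0,0,0,0,0.035],[0,0,0,0,0,0.035],[0,0,0,0,0,0.035],[0,0,0,0,0,0.035]]';python3 -m pendant '[[0,0,0,0,0,0.035],[0,0,0,0,0,0.035],[0,0,0,0,0,0.035],[0,0,0,0,0,0.035],[0,0,0,0,0,0.035]]';python3 -m pendant '[[0,0,0,0,0,0.035],[0,0,0,0,0,0.035],[0,0,0,0,0,0.035],[0,0,0,0,0,0.036],[0,0,0,0,0,0]]';  python3 -m pendant '[[0,0,0,0,0,0],[0,0,0,0,0,0]]'
python3 - <<'E'
from h import *
from go import to
st=r.get_state();M=R.from_quat(st["eef_rot"]).as_matrix();print(M.round(3),st["tool_pos"],st["q"].round(2))
to(.5265,-.041,.1)
E
```

```text
clock: 15.73
tool_pos: [0.4906, -0.0834, 0.1414]
eef_rot: [0.685, 0.728, -0.002, 0.002]
contact_force: [-0.5, 1.0, -1.4]
opening: 0.295
finger_force: 0.0
clock: 16.15
tool_pos: [0.4901, -0.0827, 0.1405]
eef_rot: [0.858, 0.514, -0.001, -0.0]
contact_force: [0.0, -0.7, 0.1]
opening: 0.299
finger_force: 0.0
clock: 16.57
tool_pos: [0.49, -0.083, 0.1404]
eef_rot: [0.965, 0.261, -0.001, 0.0]
contact_force: [-0.4, -0.6, 0.2]
opening: 0.301
finger_force: 0.0
clock: 16.98
tool_pos: [0.4901, -0.083, 0.1405]
eef_rot: [0.999, 0.044, -0.001, 0.001]
contact_force: [0.0, 0.0, -0.3]
opening: 0.3
finger_force: 0.0
clock: 17.15
tool_pos: [0.4905, -0.0834, 0.141]
eef_rot: [0.999, 0.046, -0.001, 0.001]
contact_force: [-0.4, -0.3, -0.8]
opening: 0.298
finger_force: 0.0
[[ 0.996  0.093 -0.001]
 [ 0.093 -0.996 -0.001]
 [-0.001  0.001 -1.   ]] [ 0.49049253 -0.08339919  0.14097209] [-0.02  0.7   0.16  2.05 -0.25  0.42 -1.15]
tool units total [ 1.59 -1.56  1.63] clock 17.15
```

Now take station over the leg, open to ~44 mm and re-measure the leg with the wrist camera.

```bash
python3 -m pendant '[[0.55,-0.5,0.3,0,0,0],[0.55,-0.55,0.3,0,0,0],[0.49,-0.51,0.23,0,0,0],[0,0,0,0,0,0],[0,0,0,0,0,0]]' 0
python3 - <<'E'
from h import *
p,d,C=snap("wrist"); cv2.imwrite("pics/w6.png",p)
st=r.get_state();M=R.from_quat(st["eef_rot"]).as_matrix();P=cloud(C,d)
g=cv2.cvtColor(p,6);m=(g>90)&(P[...,2]<.03)&(P[...,0]>.47)&(P[...,0]<.62)&(P[...,1]>-.09)&(P[...,1]<.06)
k,l,s,c=cv2.connectedComponentsWithStats(m.astype(np.uint8));i=1+np.argmax(s[1:,4]);v,u=np.nonzero(l==i)
Q=np.array([plane(C,a,b,.011)[:2] for a,b in zip(u,v)]);L=Q[(Q[:,0]>.50)&(Q[:,1]<-.02)];f=np.polyfit(L[:,0],L[:,1],1)
print(len(Q),Q.min(0),Q.max(0),L.min(0),L.max(0),"yaw",np.degrees(np.arctan(f[0])),"y@.5265",np.polyval(f,.5265),st["tool_pos"])
E
```

```text
clock: 17.57
tool_pos: [0.5269, -0.0408, 0.1202]
eef_rot: [0.999, 0.046, -0.0, 0.001]
contact_force: [-0.2, -0.7, 0.7]
opening: 0.5
finger_force: 0.0
3332 [ 0.47486574 -0.05140274] [0.60897379 0.0356938 ] [ 0.50002765 -0.05140274] [ 0.60897379 -0.02687195] yaw 4.826793648112528 y@.5265 -0.04227768675525188 [ 0.52632261 -0.04203685  0.1205261 ]
```

View pics/w6.png

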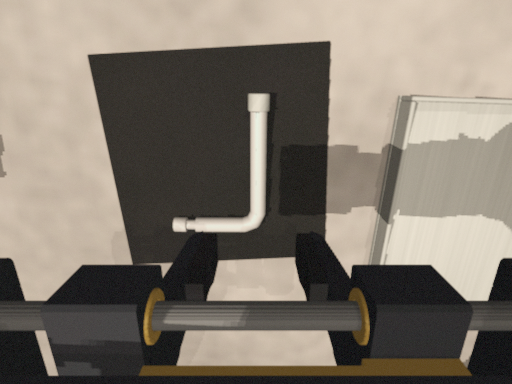

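```bash
python3 -m pendant '[[0,0,1,0,0,0],[0,0,1,0,0,0],[0,0,1,0,0,0],[0,0,0.8,0,0,0],[0,0,0.4,0,0,0]]'; python3 -m pendant '[[0,0,0.28,0,0,0],[0,0,0.08,0,0,0],[0,0,0,0,0,0],[0,0,0,0,0,0]]'
```

```text
clock: 18.03
tool_pos: [0.5252, -0.0431, 0.0141]
eef_rot: [0.999, 0.044, -0.002, 0.001]
contact_force: [1.0, 0.1, 0.1]
opening: 0.498
finger_force: 0.0
clock: 18.37
tool_pos: [0.5277, -0.042, 0.0076]
eef_rot: [0.999, 0.045, 0.001, 0.001]
contact_force: [0.3, 0.7, 0.5]
opening: 0.499
finger_force: 0.0
```

```bash
python3 -m pendant '[[0,0,0.06,0,0,0],[0,0,0,0,0,0],[0,0,0,0,0,0],[0,0,0,0,0,0]]' -1 35; python3 -m pendant '[[0,0,0,0,0,0],[0,0,0,0,0,0],[0,0,0,0,0,0]]'; python3 -m pendant '[[0,0,-0.1,0,0,0],[0,0,-0.3,0,0,0],[0,0,-0.6,0,0,0],[0,0,-0.8,0,0,0],[0,0,-0.8,0,0,0]]';  python3 -m pendant '[[0,0,-0.5,0,0,0],[0,0,0,0,0,0],[0,0,0,0,0,0]]'
python3 - <<'E'
from h import *
from go import to
for n in("scene","side"):
    p,d,C=snap(n);P=cloud(C,d);cv2.imwrite(f"pics/{n}7.png",p)
    hsv=cv2.cvtColor(p,40)
    m=(hsv[...,1]<80)&(hsv[...,2]>100)&(P[...,2]>.04)&(P[...,2]<.13)&(P[...,0]>.44)&(P[...,0]<.68)&(P[...,1]>-.1)&(P[...,1]<.08)
    k,l,st,c=cv2.connectedComponentsWithStats(m.astype(np.uint8));Q=P[m]
    print(n,len(Q),[(x.round(2),np.percentile(w[:,2],90).round(4)) for x in np.arange(.48,.62,.02) if len(w:=Q[abs(Q[:,0]-x)<.01])>3],"foot side", [(y.round(2),np.percentile(w[:,2],90).round(4)) for y in np.arange(-.05,.05,.02) if len(w:=Q[(abs(Q[:,1]-y)<.01)&(Q[:,0]<.495)])>3])
to(.4985,-.290,.09)
E
```

```text
clock: 18.7
tool_pos: [0.5273, -0.0416, 0.0055]
eef_rot: [0.999, 0.045, 0.0, 0.001]
contact_force: [-0.0, 0.7, 0.3]
opening: 0.22
finger_force: 0.0
clock: 18.95
tool_pos: [0.5272, -0.0417, 0.0054]
eef_rot: [0.999, 0.045, 0.0, 0.001]
contact_force: [-1.1, 0.4, 1.5]
opening: 0.149
finger_force: 35.0
clock: 19.37
tool_pos: [0.5265, -0.0416, 0.071]
eef_rot: [0.999, 0.045, -0.001, 0.001]
contact_force: [-0.0, -0.6, -0.9]
opening: 0.145
finger_force: 35.0
clock: 19.62
tool_pos: [0.5274, -0.0415, 0.0833]
eef_rot: [0.999, 0.045, 0.001, 0.001]
contact_force: [0.3, -0.4, -0.8]
opening: 0.145
finger_force: 35.0
scene 227 [(np.float64(0.48), np.float64(0.0974)), (np.float64(0.5), np.float64(0.0973)), (np.float64(0.54), np.float64(0.0976)), (np.float64(0.56), np.float64(0.0991)), (np.float64(0.58), np.float64(0.0991)), (np.float64(0.6), np.float64(0.1013))] foot side [(np.float64(-0.03), np.float64(0.098)), (np.float64(-0.01), np.float64(0.0971)), (np.float64(0.01), np.float64(0.0966)), (np.float64(0.03), np.float64(0.097))]
side 150 [(np.float64(0.48), np.float64(0.0955)), (np.float64(0.56), np.float64(0.0969)), (np.float64(0.58), np.float64(0.0972)), (np.float64(0.6), np.float64(0.0988))] foot side [(np.float64(-0.01), np.float64(0.0951)), (np.float64(0.01), np.float64(0.0939)), (np.float64(0.03), np.float64(0.0958))]
tool units total [-2.01  9.8  -0.3 ] clock 19.72
```

```bash
python3 -m pendant '[[-0.1,0.5,-0.1,0,0,0],[-0.2,0.95,-0.1,0,0,0],[-0.2,0.95,-0.1,0,0,0],[-0.2,0.95,0,0,0,0],[-0.2,0.95,0,0,0,0]]';python3 -m pendant '[[-0.2,0.95,0,0,0,0],[-0.2,0.95,0,0,0,0],[-0.2,0.95,0,0,0,0],[-0.2,0.95,0,0,0,0],[-0.2,0.95,0,0,0,0]]';python3 -m pendant '[[-0.11,0.8,0,0,0,0],[0,0,0,0,0,0],[0,0,0,0,0,0],[0,0,0,0,0,0]]'
python3 - <<'E'
from h import *
from go import to
p,d,C=snap("wrist"); cv2.imwrite("pics/w8.png",p)
print(r.get_state()["tool_pos"]);to(.4985,-.292,.013)
E
```

```text
clock: 20.13
tool_pos: [0.5132, -0.1529, 0.0898]
eef_rot: [0.999, 0.044, -0.001, 0.001]
contact_force: [0.2, 0.1, -0.6]
opening: 0.149
finger_force: 35.0
clock: 20.55
tool_pos: [0.4984, -0.2734, 0.0897]
eef_rot: [0.999, 0.044, -0.001, 0.001]
contact_force: [0.7, 0.2, -1.5]
opening: 0.147
finger_force: 35.0
clock: 20.88
tool_pos: [0.4983, -0.2905, 0.0899]
eef_rot: [0.999, 0.045, -0.001, -0.0]
contact_force: [0.8, 0.3, -0.7]
opening: 0.149
finger_force: 35.0
[ 0.49873921 -0.28985346  0.09003616]
tool units total [-0.01  0.09  3.08] clock 20.93
```

View pics/w8.png

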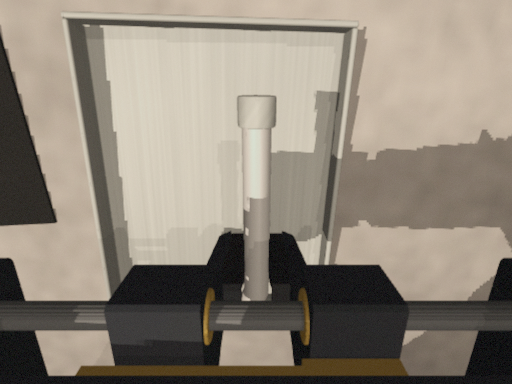

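```bash
python3 -m pendant '[[0,0.04,0.6,0,0,0],[0,0,0.8,0,0,0],[0,0,0.8,0,0,0],[0,0,0.6,0,0,0],[0,0,0.24,0,0,0]]';python3 -m pendant '[[0,0,0,0,0,0],[0,0,0.06,0,0,0],[0,0,0.06,0,0,0],[0,0,0,0,0,0],[0,0,0,0,0,0]]'; python3 -m pendant '[[0,0,0.04,0,0,0],[0,0,0.03,0,0,0],[0,0,0,0,0,0],[0,0,0,0,0,0]]'
```

```text
clock: 21.35
tool_pos: [0.4983, -0.2899, 0.0125]
eef_rot: [0.999, 0.046, -0.001, -0.001]
contact_force: [0.5, -0.0, -0.5]
opening: 0.144
finger_force: 35.0
clock: 21.77
tool_pos: [0.4995, -0.2926, 0.0123]
eef_rot: [0.999, 0.045, 0.001, 0.001]
contact_force: [-0.4, 0.1, -0.9]
opening: 0.143
finger_force: 35.0
clock: 22.1
tool_pos: [0.4991, -0.2924, 0.0098]
eef_rot: [0.999, 0.045, 0.0, 0.001]
contact_force: [-0.1, 0.1, -1.0]
opening: 0.147
finger_force: 35.0
```

```bash
python3 -m pendant '[[0,0,0.08,0,0,0],[0,0,0,0,0,0],[0,0,0,0,0,0]]'; python3 -m pendant '[[0,0,0.04,0,0,0],[0,0,0,0,0,0],[0,0,0,0,0,0]]'; python3 -m pendant '[[0,0,0.03,0,0,0],[0,0,0,0,0,0],[0,0,0,0,0,0]]'
```

```text
clock: 22.35
tool_pos: [0.499, -0.2924, 0.0077]
eef_rot: [0.999, 0.045, -0.0, 0.001]
contact_force: [0.0, 0.7, 0.2]
opening: 0.148
finger_force: 35.0
clock: 22.6
tool_pos: [0.499, -0.2924, 0.0067]
eef_rot: [0.999, 0.045, -0.0, 0.001]
contact_force: [-0.6, 0.6, -0.8]
opening: 0.145
finger_force: 35.0
clock: 22.85
tool_pos: [0.4992, -0.2925, 0.0063]
eef_rot: [0.999, 0.045, 0.0, 0.001]
contact_force: [-0.0, 1.3, 1.9]
opening: 0.15
finger_force: 35.0
```

Contact with the tray floor (+2 N, descent stalling). Release gently and retreat.

```bash
python3 -m pendant '[[0,0,0,0,0,0],[0,0,0,0,0,0],[0,0,0,0,0,0],[0,0,0,0,0,0]]' -0.35; python3 -m pendant '[[0,0,-0.2,0,0,0],[0,0,-0.6,0,0,0],[0,0,-1,0,0,0],[0,0,-1,0,0,0],[0,0,-1,0,0,0]]'; python3 -m pendant '[[0,0,-1,0,0,0],[0,0,-1,0,0,0],[0,0,0,0,0,0],[0,0,0,0,0,0],[0,0,0,0,0,0]]'
python3 - <<'E'
from h import *
p,d,C=snap("side"); cv2.imwrite("pics/side9.png",p)
p2,d,C=snap("wrist"); P=cloud(C,d)
hsv=cv2.cvtColor(p,40);b=cv2.imread("pics/side0.png")
C=cam("side")
for k,lo,hi,z,(x0,x1,y0,y1) in [("red",(0,150,60),(8,255,255),.04,(270,310,140,190)),("yel",(20,150,80),(34,255,255),.04,(295,340,210,255)),("tape",(8,100,80),(20,255,255),.012,(280,330,190,232))]:
    for im in(b,p):
        m=cv2.inRange(cv2.cvtColor(im[y0:y1,x0:x1],40),lo,hi);M=cv2.moments(m,True);print(k,plane(C,x0+M["m10"]/M["m00"],y0+M["m01"]/M["m00"],z)[:2].round(4))
E
```

```text
clock: 23.18
tool_pos: [0.4991, -0.2924, 0.006]
eef_rot: [0.999, 0.045, 0.0, 0.001]
contact_force: [0.7, 0.1, -0.1]
opening: 0.324
finger_force: 0.0
clock: 23.6
tool_pos: [0.4987, -0.2922, 0.1022]
eef_rot: [0.999, 0.045, -0.0, 0.001]
contact_force: [0.6, -0.6, -0.6]
opening: 0.326
finger_force: 0.0
clock: 24.02
tool_pos: [0.4986, -0.2918, 0.1507]
eef_rot: [0.999, 0.045, -0.0, 0.0]
contact_force: [-0.2, -0.4, -0.5]
opening: 0.329
finger_force: 0.0
red [0.7609 0.1305]
red [0.7612 0.131 ]
yel [ 0.7846 -0.1117]
yel [ 0.7846 -0.1114]
tape [ 0.7779 -0.0179]
tape [ 0.7778 -0.0176]
```

View pics/side9.png

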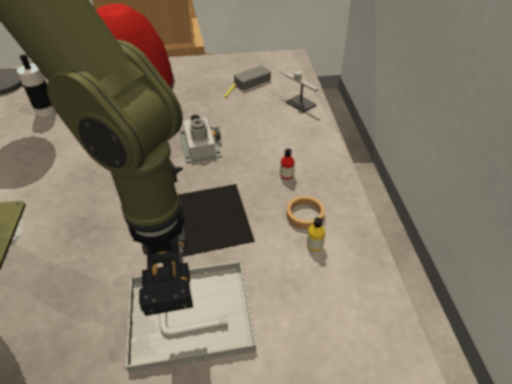

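The pipe is lying flat inside the tray, long leg from about (165,330) to (227,322). The bottles and tape roll have not moved, and the gripper is clear of everything.

```bash
python3 -c "
from plant import r
print(r.finish_job())"
```

```text
the job is handed in; nothing more can be done
None
```

I drew the pipe out with the release ring held fully down, laid it flat on the mat and released it, then took it by its long leg and set it down flat in the steel tray; the bottles and tape roll did not move, and the job is handed in at about 24 s (no verdict was returned).

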